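# Reset the bench batch counter

### The arm

A 6-joint arm with a two-finger parallel gripper is mounted at the origin on the work surface. World frame = base frame: x ahead of the robot, y to its left, z up, the work surface at z = 0. Lengths are in m, angles in rad, forces in N, time in s.
With the tool pointing down it reaches from about 0.275 to 0.725 m from the base axis. Payload 15.9 kg.
Tool frame: the origin (TCP) lies midway between the tips of the shut fingers; the grasp point (between the pads) lies 19 mm behind it (manip.grasp_offset is the z of the grasp point in the tool frame, in m); z points along the fingers, y is the line along which they close (so a half turn about z gives the same grasp; the last joint's range is limited). The gripper opens to 85 mm and grips with 20 to 120 N. Pads are 22 mm wide; open, the fingers measure 114 mm over their backs; the gripper's body (76 mm by 85 mm) begins 54 mm behind the grasp point. The pads swing forward as they close: fully open they stand 13 mm farther back than shut.
Start: joints at [1.152, 0.213, -0.034, 1.323, 0, 1.571], TCP at [0.203, 0.457, 0.231] pointing down, gripper open.
Joint ranges: [-2.98, 2.98], [-0.74, 1.72], [-1.14, 1.35], [-2.1, 2.04], [-1.57, 1.44], [-3.14, 3.14]. Speed limits (rad/s): [1.89, 1.89, 2.39, 2.57, 3.14, 3.14].

### API

Orientations are given as a rotation vector (axis times angle).
In Python, from station import manip gives the robot as it stands.
- The arm moves only by the shell command python3 -m creep 'ROWS' [FORCE]. ROWS is JSON, a list of rows, each a list of 3 entries, a list of its own where there are three numbers: the opening, from 0 (shut) to 1 (fully open), then the shift along the tool's x, y, z in mm, then the turn, a rotation vector about the tool's x, y, z in degrees. In form: [[claw, [dx, dy, dz], [wx, wy, wz]], ...]. A call has 1 to 10 rows; each row shifts and turns the commanded pose from where the row before left it, along the tool's axes as they then stand; what a row does not reach is not made up. A row lasts 1/8 s, in which the tool goes at most 62.5 mm and 10.7 degrees, less where a joint would pass 70% of its speed; a pose out of reach is approached as far as the arm can. A call is refused whole if a number of a shift passes 62.5 or a number of a turn 10.7, either way. A call with a gripper value outside its range is refused whole. The fingers move at their own pace and stop on an object; FORCE is the grip in N (left out, the last holds). Time passes only in rows, so rows that do not move let the fingers close. It gives the time, the measured TCP pose, the force, the opening and the grip force at its end, in the units of the state.
- manip.get_obs(): the state, without advancing time (a new reading comes with each control period).
- manip.capture(name): name is "scene" or "top" or "wrist"; returns a dict with "image" (480x640x3 uint8, blue, green, red), "range_z" (480x640 float32, m along the optical axis (not along the pixel's ray), 0 where there is no reading), "vertical_fov" (degrees; the focal length in pixels is half the picture's height over the tangent of half this angle, whatever the lens; pixels are square), "cx", "cy" (the principal point, pixels), "k1" (the pictures are not rectified: a ray, as slopes to the right and down, at radius r is drawn at 1 + k1 r^2 times it, then the intrinsics apply), "R" (3x3) and "t" (3): a world point X has camera coordinates R X + t; the wrist camera has in their place "tool_from_camera" (4x4, takes a point from camera to tool coordinates, whose origin is the TCP and whose axes are the flange's). Camera axes: x right, y down, z forward; pixel columns grow to the right and rows downward; lengths in m; the calibration is good to about 2 mm. A picture is of the moment at which its call begins: read the wrist's pose just before it.
- manip.finish_job(): hands the job in; it is judged then, once.
The state is a dict: "clock": time; "joint_pos": joint angles; "joint_velocities": joint speeds; "tau": joint torques, N m; "tool_pos": TCP position; "tcp_rot": TCP orientation; "force": force on the tool from outside, world axes, zero at the start; "torque": the same for the moment, N m; "width": finger opening in m; "grip_force": force on a finger pad.
Only numpy, scipy, OpenCV 4.12 (cv2) and the standard library are available. Lean on these libraries where they do the work, as an engineer would, in place of code of your own. Each camera call takes 0.05 s, during which the arm holds its last target. There are 200 camera calls.

### The job

The batch counter on the bag workshop's bench still shows the last batch. With a fingertip against the teeth, gently flick each of its two toothed wheels forward (anticlockwise seen from above), click by click, until the tooth with the raised steel rib points at that wheel's fixed pointer on the counter's far edge; do not run past it. Do not lift or shove the counter, leave the things around it where they lie, and finish clear of everything.

Things in the scene. Friction and masses are not known exactly. Their poses are not given: they have to be found in the camera images.
- counter: Batch counter: grey steel case 140 x 258 mm (x by y), flat top 50 mm above the table, about 2.5 kg, loose on rubber feet. Origin under its middle, z up, -x its front, +y its left. Two flat black toothed wheels turn on its top at x = 0, y = +65 and -65 mm, open at front and sides.
- left_pointer (a point): Tip of the fixed steel pointer of the left wheel, on the +x side of the wheel, 54 mm from its axis; a post 10 x 6 mm behind the tip, up to 76 mm above the table.
- right_pointer (a point): Tip of the fixed steel pointer of the right wheel, on the +x side of the wheel, 54 mm from its axis; a post 10 x 6 mm behind the tip, up to 76 mm above the table.
- left_wheel (a joint): Angle of the left (counter's +y) wheel in rad. 0: its ribbed tooth points at its pointer. Grows forward (anticlockwise from above); starts negative, 1 to 3 clicks short of 0. A sprung detent holds it at multiples of 0.785 rad (8 clicks a turn): pushed over half a click it snaps on to the next by itself, less and it falls back. Takes 1 to 4 N at the tooth tips; also turns backwards; no stop at 0.
- right_wheel (a joint): Angle of the right (counter's -y) wheel in rad. 0: its ribbed tooth points at its pointer. Grows forward (anticlockwise from above); starts negative, 1 to 3 clicks short of 0. A sprung detent holds it at multiples of 0.785 rad (8 clicks a turn): pushed over half a click it snaps on to the next by itself, less and it falls back. Takes 1 to 4 N at the tooth tips; also turns backwards; no stop at 0.
- left_wheel_top (a point): Centre of the left wheel's top face, on its upright axis, 76 mm above the table. Black plastic, 14 mm thick, 12 mm free below it: a 72 mm disc with 8 straight teeth, 8 mm wide, out to radius 52 mm, every 45 degrees, one at the pointer when at rest. One tooth is marked by a steel rib on top, 6 mm wide, 4 mm high, from radius 11 to 43 mm. Axes turn with the wheel; +x runs along the ribbed tooth.
- right_wheel_top (a point): Centre of the right wheel's top face, on its upright axis, 76 mm above the table. Black plastic, 14 mm thick, 12 mm free below it: a 72 mm disc with 8 straight teeth, 8 mm wide, out to radius 52 mm, every 45 degrees, one at the pointer when at rest. One tooth is marked by a steel rib on top, 6 mm wide, 4 mm high, from radius 11 to 43 mm. Axes turn with the wheel; +x runs along the ribbed tooth.
- awl: Awl with an orange handle, 150 mm long, up to 30 mm high, lying along its x; a bystander. Leave it where it lies.
- tape: Yellow tape measure, 64 mm across, 18 mm high; a bystander, origin under its middle. Leave it where it lies.
- buckle: Open steel buckle, 45 x 56 mm, 8 mm high; a bystander, origin under its middle. Leave it where it lies.
- slide_buckle: Smaller open steel buckle, 30 x 52 mm, 8 mm high; a bystander, origin under its middle. Leave it where it lies.
- rivet_jar: Jar, 60 mm across, 68 mm high; a bystander, origin under its middle. Leave it where it lies.
- pliers: Punch pliers with red handles, about 170 mm long, 16 mm high, lying along its x, origin at the joint of the jaws; a bystander. Leave it where it lies.
- rivet_tray: Blue divided tray, 90 x 70 mm, 30 mm high; a bystander, origin under its middle. Leave it where it lies.

How it is judged:
At the end, for the whole second after the job is handed in: Both wheels stand still on the click where the ribbed tooth points at its pointer (within 0.12 rad), the counter is within 20 mm and the bystanders within 30 mm of where they started (value of joint left_wheel between -0.12 and 0.12 rad and value of joint right_wheel between -0.12 and 0.12 rad and velocity of joint left_wheel between -0.2 and 0.2 rad/s and velocity of joint right_wheel between -0.2 and 0.2 rad/s and distance of counter from where it was at the start of the episode below 0.02 m and distance of each of awl, tape, buckle, slide_buckle, rivet_jar, pliers, rivet_tray from where it was at the start of the episode below 0.03 m); the robot touches nothing.
It fails at once if a wheel is run past its pointer (more than 0.55 rad beyond it) (value of joint any of left_wheel, right_wheel above 0.55 rad).
It fails at once if a wheel is turned backwards to more than 3.5 clicks short of its pointer (value of joint any of left_wheel, right_wheel below -2.82744 rad).
It fails at once if the counter is lifted, tipped or shoved (8 mm up, 0.08 rad, 20 mm) (height (world z) of counter above 0.008 m or angle between counter's own z axis and vertical above 0.08 rad or distance of counter from where it was at the start of the episode above 0.02 m).
It fails at once if the fingers press on the counter with more than 40 N (contact force between the fingers and counter above 40 N).
It fails at once if a bystander is moved by more than 30 mm (distance of any of awl, tape, buckle, slide_buckle, rivet_jar, pliers, rivet_tray from where it was at the start of the episode above 0.03 m).
It also fails if it takes over 58 s, if anything falls off the work surface, if the arm or the gripper's body presses on something with over 40 N, if the wrist force passes 120 N, or if a joint passes its speed limit or range.

## Working session

There is one attempt and no reset: what is moved stays moved. The work goes in short steps, Python scripts to look and compute and a shell command to move; the robot and the scene stay as the last step left them, time stands still between calls to the robot, and variables do not carry over. Pictures are saved under pics/ and viewed, at most 10 in all, crops included, and the job is handed in when it is done.

```bash
mkdir -p pics; ls
cat > h.py <<'E'
import numpy as np, cv2
from station import manip
def K(c):
    f=240/np.tan(np.radians(c["vertical_fov"])/2); return f,np.array([[f,0,c["cx"]],[0,f,c["cy"]],[0,0,1.]])
def ray(c,u,v):
    f,k=K(c)
    p=cv2.undistortPoints(np.array([[[u,v]]],float),k,np.array([c["k1"],0,0,0.])).ravel()
    return np.array([p[0],p[1],1.])
def plane(c,u,v,z):
    R=np.array(c["R"]);t=np.array(c["t"]).ravel()
    o=-R.T@t; d=R.T@ray(c,u,v); return o+d*(z-o[2])/d[2]
def rng(c,u,v):
    R=np.array(c["R"]);t=np.array(c["t"]).ravel()
    return R.T@(ray(c,u,v)*c["range_z"][int(v),int(u)]-t)
def proj(c,X):
    f,k=K(c);R=np.array(c["R"]);t=np.array(c["t"]).ravel()
    return cv2.projectPoints(np.array(X,float).reshape(-1,3),cv2.Rodrigues(R)[0],t,k,np.array([c["k1"],0,0,0.]))[0][:,0]
E
python3 - <<'E'
from h import *
import pickle
for n in ("top","scene"):
    c=manip.capture(n); pickle.dump(c,open(n+".pkl","wb")); cv2.imwrite(f"pics/{n}1.png",c["image"])
    print(n,c["vertical_fov"],c["k1"],-np.array(c["R"]).T@np.array(c["t"]).ravel())
print(manip.get_obs())
E
```

```text
pics
top 43.54996091715742 0.025450293362095654 [0.47127    0.05374558 1.01809395]
scene 47.53112971608243 -0.1031632620112019 [ 1.02902753 -0.39976141  0.82478572]
{'clock': 0.1, 'joint_pos': array([ 1.15200439e+00,  2.13311842e-01, -3.48942777e-02,  1.32348643e+00,
        1.45394760e-05,  1.57077668e+00]), 'joint_velocities': array([-0.00176506, -0.00122401,  0.0013295 , -0.0005559 , -0.00015332,
       -0.00080792]), 'tau': array([ 1.11705689e-03, -6.87243676e+01,  4.87806809e+01,  1.23010139e-02,
        1.43495304e-04, -1.65971279e-06]), 'tool_pos': array([0.20322089, 0.45655987, 0.2309037 ]), 'tcp_rot': array([-6.52968116e-01, -3.07277973e+00,  1.37219364e-03]), 'force': array([-0.2142758 ,  0.85893158, -0.01532386]), 'torque': array([-0.06589361,  0.02515068,  0.03492958]), 'grip_force': 0.0, 'width': 0.08520818448237616}
```

View pics/top1.png

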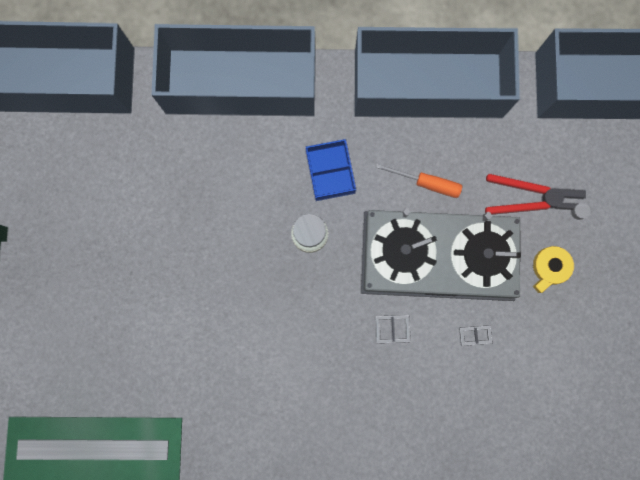

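The top view has up = +x and left = +y. The counter's wheels are at about (405,250) and (488,254) px, with pointers above them. The right rib points right at (520,255); the left rib needs a zoom.

Run:
```python
from h import *
import pickle
c=pickle.load(open("top.pkl","rb"))
im=c["image"][200:305,355:530]
cv2.imwrite("pics/crop1.png",cv2.resize(im,None,fx=4.5,fy=4.5,interpolation=cv2.INTER_CUBIC))
# axis: hubs, pointers
for n,(u,v),z in [("L",(405,250),.076),("R",(488,254),.076),("Lp",(405,214),.076),("Rp",(488,217),.076)]:
    print(n,plane(c,u,v,z).round(4), rng(c,u,v).round(4))
# black discs centroid
hsv=cv2.cvtColor(c["image"],cv2.COLOR_BGR2HSV)
w=((hsv[...,2]>200)&(hsv[...,1]<30)).astype(np.uint8); w[:200]=0;w[305:]=0;w[:,:355]=0;w[:,530:]=0
w=cv2.morphologyEx(w,cv2.MORPH_OPEN,np.ones((2,2),np.uint8))
P=[]
for a,b in((355,446),(446,530)):
    ys,xs=np.nonzero(w[:,a:b]); h=cv2.convexHull(np.c_[xs+a,ys].astype(np.float32)); e=cv2.fitEllipse(h); print(e); p=plane(c,*e[0],.050);print(p.round(4)); P.append(p)
d=P[0]-P[1]; print(np.linalg.norm(d),"yaw deg",np.degrees(np.arctan2(-d[0],d[1])))
```

```text
L [ 0.5791 -0.0781  0.076 ] [ 0.5787 -0.0776  0.0794]
R [ 0.5742 -0.2087  0.076 ] [ 0.5743 -0.2088  0.0755]
Lp [ 0.6367 -0.0785  0.076 ] [ 0.6366 -0.0784  0.0765]
Rp [ 0.6333 -0.2101  0.076 ] [ 0.633  -0.2097  0.0774]
((403.97491455078125, 252.0938720703125), (63.767425537109375, 65.34310913085938), 120.73290252685547)
[ 0.5786 -0.0801  0.05  ]
((484.4037780761719, 255.9163360595703), (63.31211471557617, 65.69087219238281), 129.7327117919922)
[ 0.5739 -0.21    0.05  ]
0.13006803234118755 yaw deg -2.103527939323177
```

View pics/crop1.png

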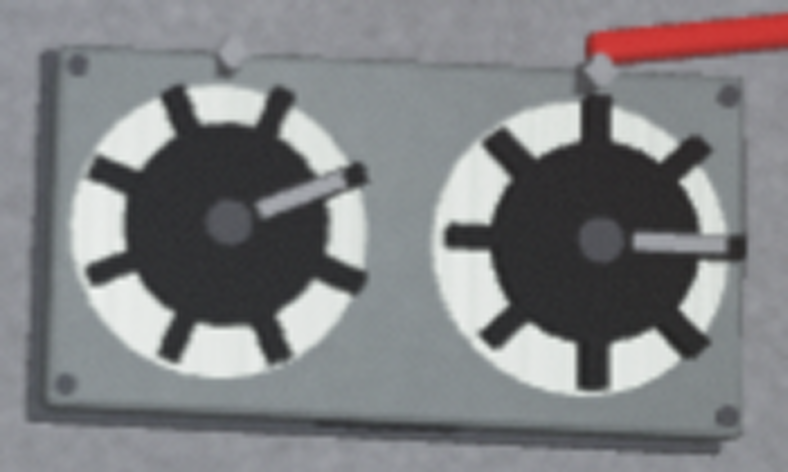

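View pics/scene1.png

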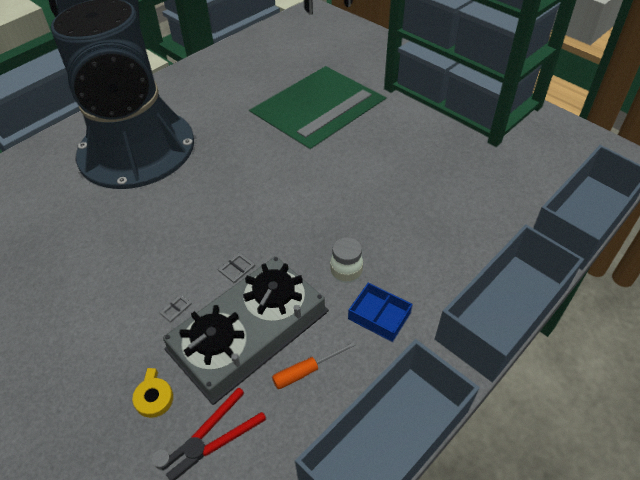

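The right wheel's teeth are at rest with the rib at about -90° (2 clicks). The left wheel's teeth straddle its pointer, rib at about -67°, so it may not have settled yet. I'll shut the fingers, align the tool with the counter, then look again.

```bash
python3 -m creep '[[0,[0,0,0],[0,0,9.7]],[0,[0,0,0],[0,0,9.7]],[0,[0,0,0],[0,0,9.7]],[0,[0,0,0],[0,0,9.7]],[0,[0,0,0],[0,0,9.7]],[0,[0,0,0],[0,0,9.8]],[0,[0,0,0],[0,0,9.8]],[0,[0,0,0],[0,0,0]]]' 20
cat >> h.py <<'E'
from scipy.spatial.transform import Rotation as Ro
YAW=np.radians(-2.1); EX=np.array([np.cos(YAW),np.sin(YAW),0]); EY=np.array([-np.sin(YAW),np.cos(YAW),0])
W={"L":np.array([.579,-.079,.076]),"R":np.array([.574,-.2093,.076])}
def where():
    o=manip.get_obs(); R=Ro.from_rotvec(o["tcp_rot"]).as_matrix(); p=o["tool_pos"]
    print("t",round(o["clock"],2),"tcp",p.round(4),"yawx",np.degrees(np.arctan2(R[1,0],R[0,0])).round(2),"tz",R[:,2].round(3),"F",o["force"].round(1))
    for k in W: print(k,"rel counter axes mm x,y:",((p-W[k])@EX*1e3).round(1),((p-W[k])@EY*1e3).round(1))
def angles(c):  # rib angle from white/grey rib + teeth: sample ring of radius 48 at z .076
    for k in W:
        th=np.radians(np.arange(-180,180,1.5))
        X=W[k]+.047*(np.cos(th)[:,None]*EX+np.sin(th)[:,None]*EY)
        uv=proj(c,X); g=cv2.cvtColor(c["image"],cv2.COLOR_BGR2GRAY).astype(np.float32)
        s=cv2.remap(g,uv[:,0].astype(np.float32).reshape(1,-1),uv[:,1].astype(np.float32).reshape(1,-1),1).ravel()
        z=((255-s)*np.exp(8j*th)).sum(); ph=np.degrees(np.angle(z))/8
        X=W[k]+[0,0,.004]+.033*(np.cos(th)[:,None]*EX+np.sin(th)[:,None]*EY)
        uv=proj(c,X); s=cv2.remap(g,uv[:,0].astype(np.float32).reshape(1,-1),uv[:,1].astype(np.float32).reshape(1,-1),1).ravel()
        m=s>100; rib=np.degrees(np.angle((m*np.exp(1j*th)).sum()))
        print(k,"tooth phase deg",ph.round(1),"rib deg",rib.round(1),"n",m.sum())
E
python3 - <<'E'
from h import *
where(); c=manip.capture("top"); angles(c)
cv2.imwrite("pics/t2.png",c["image"])
E
```

```text
clock: 1.1
tool_pos: [0.2033, 0.4566, 0.231]
tcp_rot: [2.261, 2.181, -0.001]
force: [1.1, 0.5, 0.1]
width: 0.0002
grip_force: 0.0
t 1.1 tcp [0.2033 0.4566 0.231 ] yawx 87.96 tz [-0.    -0.001 -1.   ] F [1.1 0.5 0.1]
L rel counter axes mm x,y: -395.1 521.5
R rel counter axes mm x,y: -394.9 651.9
L tooth phase deg -21.5 rib deg -111.8 n 22
R tooth phase deg 0.0 rib deg -117.9 n 49
```

```bash
python3 -m creep '[[0,[-42,20,0],[0,0,0]],[0,[-42,20,0],[0,0,0]],[0,[-42,20,0],[0,0,0]],[0,[-42,20,0],[0,0,0]],[0,[-42,20,0],[0,0,0]],[0,[-42,20,0],[0,0,0]],[0,[-42,20,0],[0,0,0]],[0,[-42,20,0],[0,0,0]],[0,[-42,20,0],[0,0,0]],[0,[-42,20,0],[0,0,0]]]' >/dev/null
python3 -m creep '[[0,[-42,20,0],[0,0,0]],[0,[-42,20,0],[0,0,0]],[0,[-42,20,0],[0,0,0]],[0,[-42,20,0],[0,0,0]],[0,[-42,20,0],[0,0,0]],[0,[0,0,45],[0,0,0]],[0,[0,0,45],[0,0,0]],[0,[0,0,45],[0,0,0]],[0,[0,0,0],[0,0,0]]]'>/dev/null
python3 - <<'E'
from h import *
where()
for n in ("scene","wrist"):
    c=manip.capture(n); cv2.imwrite(f"pics/{n}3.png",c["image"])
print(np.array(c["tool_from_camera"]).round(4))
E
```

```text
t 3.52 tcp [ 0.4779 -0.183   0.094 ] yawx 88.09 tz [-0.005  0.002 -1.   ] F [-0.7  0.1  0.9]
L rel counter axes mm x,y: -97.2 -107.6
R rel counter axes mm x,y: -97.0 22.8
[[-6.000e-04 -9.603e-01 -2.789e-01  7.040e-02]
 [ 1.000e+00 -9.000e-04  7.000e-04 -2.000e-04]
 [-9.000e-04 -2.789e-01  9.603e-01 -1.427e-01]
 [ 0.000e+00  0.000e+00  0.000e+00  1.000e+00]]
```

View pics/wrist3.png

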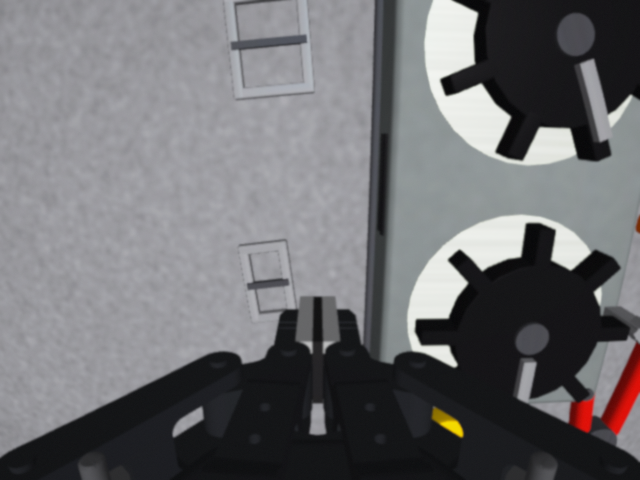

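The wrist view shows the shut fingertips at about (318,296) px: pads at columns 298–337, dark backs at 278–357. Both wheels are visible to their right. I'll measure the fingertip's size.

Run:
```python
from h import *
c=manip.capture("wrist"); T=np.array(c["tool_from_camera"])
def onz(u,v,z):
    d=T[:3,:3]@ray(c,u,v); o=T[:3,3]; return ((o+d*(z-o[2])/d[2])*1e3).round(1)
def r(u,v): return ((T[:3,:3]@(ray(c,u,v)*c["range_z"][v,u])+T[:3,3])*1e3).round(1)
print("on z=0:",onz(298,297,0),onz(337,297,0))
for u in (281,288,300,310,327,335,345,355):
    print(u,[r(u,v) for v in (300,315,330)])
```

```text
on z=0: [ 8.3 -7.5  0. ] [8.3 7.5 0. ]
281 [array([-36.2, -23.6,  97.5]), array([  6.3, -13.1, -11.4]), array([  6.5, -12.2, -23. ])]
288 [array([-33.9, -18.6,  92.4]), array([  6.5, -10.6, -11.7]), array([  6.2,  -9.9, -22.6])]
300 [array([10.5, -6.4, -7.6]), array([ 10.7,  -5.9, -20.5]), array([ 10.3,  -5.5, -30.1])]
310 [array([10. , -2.8, -6.6]), array([ 10.2,  -2.6, -19.4]), array([ 10.4,  -2.4, -30.3])]
327 [array([10.6,  3.4, -8. ]), array([ 10.6,   3.1, -20.3]), array([ 10.9,   2.9, -31.3])]
335 [array([10.4,  6.3, -7.5]), array([ 10.8,   5.8, -20.6]), array([ 10.4,   5.4, -30.4])]
345 [array([-35.9,  17.9,  96.8]), array([  6.4,   9.8, -11.6]), array([  6.1,   9.1, -22.4])]
355 [array([-36.6,  24.5,  98.5]), array([  6.7,  13.3, -12.4]), array([  6.8,  12.3, -23.6])]
```

```bash
python3 -m creep '[[0,[-4,0,26],[0,0,0]],[0,[0,0,0],[0,0,0]],[0,[0,15,0],[0,0,0]],[0,[0,14,0],[0,0,0]],[0,[0,14,0],[0,0,0]],[0,[0,0,0],[0,0,0]],[0,[-4,0,0],[0,0,0]],[0,[-4,0,0],[0,0,0]],[0,[-4,0,0],[0,0,0]],[0,[0,0,0],[0,0,0]]]'
python3 - <<'E'
from h import *
where(); c=manip.capture("top"); angles(c); cv2.imwrite("pics/t4.png",cv2.resize(c["image"][190:310,340:540],None,fx=4,fy=4,interpolation=2))
E
```

```text
clock: 4.92
tool_pos: [0.5222, -0.2018, 0.0703]
tcp_rot: [-2.262, -2.18, 0.0]
force: [-0.2, 0.4, 0.6]
width: -0.0
grip_force: 0.3
t 4.92 tcp [ 0.5222 -0.2018  0.0703] yawx 87.87 tz [-0. -0. -1.] F [-0.2  0.4  0.6]
L rel counter axes mm x,y: -52.2 -124.8
R rel counter axes mm x,y: -52.0 5.6
L tooth phase deg -21.5 rib deg -111.8 n 24
R tooth phase deg 12.1 rib deg -168.0 n 5
```

View pics/t4.png

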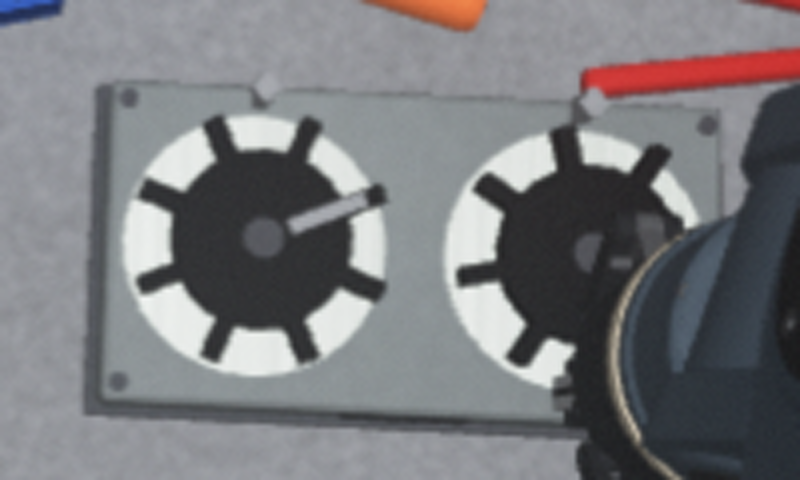

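The right wheel has turned about 12° forward (its pointer tooth is now at (565,150) in the crop). The left wheel is unchanged, rib at (330,212). Continuing this click, then retreating.

```bash
python3 -m creep '[[0,[-3,-2,0],[0,0,0]],[0,[-4,0,0],[0,0,0]],[0,[-4,0,0],[0,0,0]],[0,[-4,0,0],[0,0,0]],[0,[-4,0,0],[0,0,0]],[0,[-4,0,0],[0,0,0]],[0,[-4,0,0],[0,0,0]],[0,[0,0,0],[0,0,0]]]'
python3 -m creep '[[0,[0,-15,0],[0,0,0]],[0,[0,-15,0],[0,0,0]],[0,[0,-10,0],[0,0,0]],[0,[0,0,0],[0,0,0]]]'
python3 - <<'E'
from h import *
where(); c=manip.capture("top"); angles(c)
c=manip.capture("wrist"); cv2.imwrite("pics/w5.png",c["image"])
E
```

```text
clock: 5.98
tool_pos: [0.5196, -0.2286, 0.0704]
tcp_rot: [2.262, 2.18, 0.0]
force: [0.6, -0.2, -0.4]
width: -0.0002
grip_force: 0.0
clock: 6.48
tool_pos: [0.4793, -0.2268, 0.0705]
tcp_rot: [2.262, 2.18, 0.0]
force: [0.3, 0.5, 0.9]
width: -0.0001
grip_force: 0.0
t 6.47 tcp [ 0.4793 -0.2268  0.0705] yawx 87.89 tz [ 0. -0. -1.] F [0.3 0.5 0.9]
L rel counter axes mm x,y: -94.2 -151.3
R rel counter axes mm x,y: -94.0 -21.0
L tooth phase deg -21.5 rib deg -113.3 n 24
R tooth phase deg 0.2 rib deg -119.0 n 50
```

View pics/w5.png

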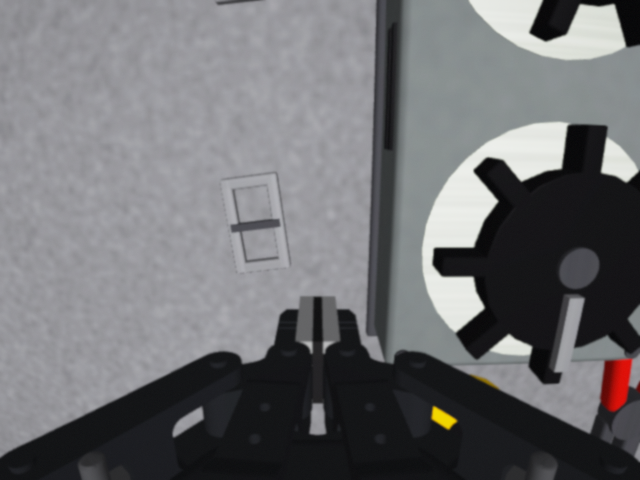

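The wrist view shows the right rib at (568,335), pointing down in the picture (-y), so possibly still -90°. My rib detector's sampling radius reached past the dark disc; I'll fix that.

```bash
sed -i 's/\.033\*(np/.024*(np/; s/m=s>100/m=s>105/' h.py
python3 - <<'E'
from h import *
import pickle
angles(pickle.load(open("top.pkl","rb"))); c=manip.capture("top"); angles(c)
E
```

```text
L tooth phase deg -21.5 rib deg -62.3 n 10
R tooth phase deg 0.0 rib deg -86.2 n 10
L tooth phase deg -21.5 rib deg -62.3 n 10
R tooth phase deg 0.3 rib deg -86.2 n 10
```

The right wheel fell back: the pad slipped off before half a click. The finger backs start 8 mm behind the tip, so at this height only the pads engage. I can go 6–7 mm deeper radially.

```bash
python3 -m creep '[[0,[20,0,0],[0,0,0]],[0,[19,0,0],[0,0,0]],[0,[0,0,0],[0,0,0]],[0,[0,15,0],[0,0,0]],[0,[0,15,0],[0,0,0]],[0,[0,15,0],[0,0,0]],[0,[0,0,0],[0,0,0]]]'
python3 -c "from h import *; where()"
python3 -m creep '[[0,[-4,0,0],[0,0,0]],[0,[-4,0,0],[0,0,0]],[0,[-4,0,0],[0,0,0]],[0,[-4,0,0],[0,0,0]],[0,[-4,0,0],[0,0,0]],[0,[-4,0,0],[0,0,0]],[0,[0,0,0],[0,0,0]]]'
python3 -c "from h import *; where();angles(manip.capture('top'))"
```

```text
clock: 7.5
tool_pos: [0.5266, -0.1893, 0.0702]
tcp_rot: [2.261, 2.181, 0.0]
force: [-0.8, 0.0, -0.4]
width: 0.0001
grip_force: 0.0
t 7.5 tcp [ 0.5266 -0.1893  0.0702] yawx 87.94 tz [ 0. -0. -1.] F [-0.8  0.  -0.4]
L rel counter axes mm x,y: -48.4 -112.2
R rel counter axes mm x,y: -48.1 18.2
clock: 8.38
tool_pos: [0.525, -0.2138, 0.0703]
tcp_rot: [2.262, 2.18, -0.0]
force: [0.1, -1.7, -0.0]
width: 0.0001
grip_force: 0.8
t 8.38 tcp [ 0.525  -0.2138  0.0703] yawx 87.88 tz [-0. -0. -1.] F [ 0.1 -1.7 -0. ]
L rel counter axes mm x,y: -49.0 -136.7
R rel counter axes mm x,y: -48.8 -6.3
L tooth phase deg -21.5 rib deg -62.3 n 10
R tooth phase deg -7.4 rib deg 0.0 n 0
```

```bash
python3 -m creep '[[0,[-4,0,0],[0,0,0]],[0,[-4,0,0],[0,0,0]],[0,[-4,-2,0],[0,0,0]],[0,[-2,-4,0],[0,0,0]],[0,[0,-15,0],[0,0,0]],[0,[0,-15,0],[0,0,0]],[0,[0,-10,0],[0,0,0]],[0,[0,0,0],[0,0,0]]]'
python3 -c "from h import *; where();angles(manip.capture('top'))"
```

```text
clock: 9.43
tool_pos: [0.4781, -0.2258, 0.0705]
tcp_rot: [2.262, 2.18, 0.0]
force: [0.4, -0.2, -0.6]
width: -0.0
grip_force: 0.0
t 9.43 tcp [ 0.4781 -0.2258  0.0705] yawx 87.88 tz [ 0. -0. -1.] F [ 0.4 -0.2 -0.6]
L rel counter axes mm x,y: -95.4 -150.4
R rel counter axes mm x,y: -95.2 -20.0
L tooth phase deg -21.5 rib deg -62.3 n 10
R tooth phase deg 0.1 rib deg -39.8 n 10
```

One click done: the right rib is now at -45° (the detector reads about +4° high). Second click, with the same motion.

```bash
python3 -m creep '[[0,[20,0,0],[0,0,0]],[0,[18,0,0],[0,0,0]],[0,[0,0,0],[0,0,0]],[0,[0,16,0],[0,0,0]],[0,[0,15,0],[0,0,0]],[0,[0,15,0],[0,0,0]],[0,[0,0,0],[0,0,0]]]'
python3 -c "from h import *; where()"
python3 -m creep '[[0,[-4,0,0],[0,0,0]],[0,[-4,0,0],[0,0,0]],[0,[-4,0,0],[0,0,0]],[0,[-4,0,0],[0,0,0]],[0,[-4,0,0],[0,0,0]],[0,[-4,0,0],[0,0,0]],[0,[0,0,0],[0,0,0]]]'
python3 -c "from h import *; where();angles(manip.capture('top'))"
```

```text
clock: 10.35
tool_pos: [0.5266, -0.1893, 0.0701]
tcp_rot: [2.261, 2.181, 0.0]
force: [-0.9, 0.7, 0.2]
width: -0.0001
grip_force: 0.0
t 10.35 tcp [ 0.5266 -0.1893  0.0701] yawx 87.94 tz [ 0. -0. -1.] F [-0.9  0.7  0.2]
L rel counter axes mm x,y: -48.3 -112.2
R rel counter axes mm x,y: -48.1 18.2
clock: 11.22
tool_pos: [0.525, -0.2139, 0.0703]
tcp_rot: [2.262, 2.18, -0.0]
force: [0.7, -1.6, -0.0]
width: -0.0004
grip_force: 0.8
t 11.22 tcp [ 0.525  -0.2139  0.0703] yawx 87.88 tz [-0. -0. -1.] F [ 0.7 -1.6 -0. ]
L rel counter axes mm x,y: -49.0 -136.8
R rel counter axes mm x,y: -48.8 -6.4
L tooth phase deg -21.5 rib deg -62.3 n 10
R tooth phase deg -7.4 rib deg -5.2 n 10
```

```bash
python3 -m creep '[[0,[-4,0,0],[0,0,0]],[0,[-4,0,0],[0,0,0]],[0,[-4,-2,0],[0,0,0]],[0,[-2,-4,0],[0,0,0]],[0,[0,-15,0],[0,0,0]],[0,[0,-15,0],[0,0,0]],[0,[0,-10,0],[0,0,0]],[0,[0,0,0],[0,0,0]]]'
python3 -c "from h import *; where();angles(manip.capture('top'))"
```

```text
clock: 12.28
tool_pos: [0.4781, -0.2258, 0.0705]
tcp_rot: [2.262, 2.18, 0.0]
force: [0.1, -0.5, 0.2]
width: -0.0
grip_force: 0.0
t 12.28 tcp [ 0.4781 -0.2258  0.0705] yawx 87.89 tz [ 0.  0. -1.] F [ 0.1 -0.5  0.2]
L rel counter axes mm x,y: -95.4 -150.4
R rel counter axes mm x,y: -95.2 -20.0
L tooth phase deg -21.5 rib deg -62.3 n 10
R tooth phase deg 0.1 rib deg 2.2 n 10
```

Right wheel done. On to the left wheel: I'll first nudge the tooth at 157.5° to about 180°, then look.

```bash
python3 -m creep '[[0,[32,0,0],[0,0,0]],[0,[32,0,0],[0,0,0]],[0,[32,0,0],[0,0,0]],[0,[31,0,0],[0,0,0]],[0,[31,0,0],[0,0,0]],[0,[31,0,0],[0,0,0]],[0,[0,0,0],[0,0,0]]]' >/dev/null
python3 -c "from h import *; where()"
python3 -m creep '[[0,[0,16,0],[0,0,0]],[0,[0,15,0],[0,0,0]],[0,[0,15,0],[0,0,0]],[0,[0,0,0],[0,0,0]]]'
python3 - <<'E'
from h import *
where(); c=manip.capture('top'); angles(c); cv2.imwrite("pics/t6.png",cv2.resize(c["image"][190:310,340:540],None,fx=4,fy=4,interpolation=2))
E
```

```text
t 13.2 tcp [ 0.486  -0.0351  0.0704] yawx 88.06 tz [ 0.  0. -1.] F [ 0.5 -0.6  0.1]
L rel counter axes mm x,y: -94.5 40.4
R rel counter axes mm x,y: -94.3 170.8
clock: 13.7
tool_pos: [0.5323, -0.0391, 0.0701]
tcp_rot: [2.262, 2.18, 0.0]
force: [-0.3, 0.1, 0.2]
width: 0.0
grip_force: 0.0
t 13.7 tcp [ 0.5323 -0.0391  0.0701] yawx 87.88 tz [ 0. -0. -1.] F [-0.3  0.1  0.2]
L rel counter axes mm x,y: -48.1 38.2
R rel counter axes mm x,y: -47.9 168.6
L tooth phase deg 1.3 rib deg -50.8 n 74
R tooth phase deg -20.1 rib deg 70.5 n 1
```

View pics/t6.png

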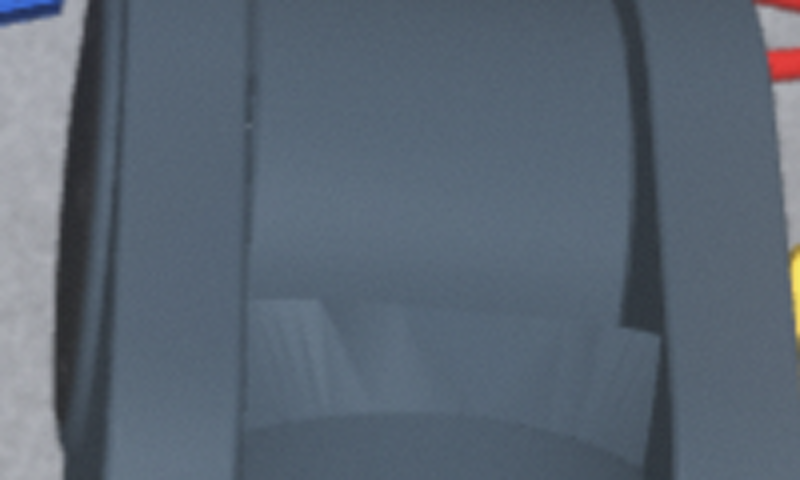

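The arm hides the counter from the top camera here, so I'll push, back off and look clear of it.

```bash
python3 -m creep '[[0,[-4,0,0],[0,0,0]],[0,[-4,0,0],[0,0,0]],[0,[-4,0,0],[0,0,0]],[0,[-4,0,0],[0,0,0]],[0,[-4,0,0],[0,0,0]],[0,[0,0,0],[0,0,0]]]'
python3 -c "from h import *; where()"
python3 -m creep '[[0,[0,-15,0],[0,0,0]],[0,[0,-15,0],[0,0,0]],[0,[0,-15,0],[0,0,0]],[0,[0,0,0],[0,0,0]]]'
python3 - <<'E'
from h import *
where(); c=manip.capture('top'); angles(c)
c=manip.capture('scene'); angles(c);cv2.imwrite("pics/s7.png",cv2.resize(c["image"][240:420,150:350],None,fx=3,fy=3,interpolation=2))
E
```

```text
clock: 14.5
tool_pos: [0.5307, -0.0588, 0.0703]
tcp_rot: [2.262, 2.18, -0.0]
force: [-0.4, 0.2, -0.0]
width: -0.0002
grip_force: 0.0
t 14.5 tcp [ 0.5307 -0.0588  0.0703] yawx 87.89 tz [-0. -0. -1.] F [-0.4  0.2 -0. ]
L rel counter axes mm x,y: -49.0 18.4
R rel counter axes mm x,y: -48.8 148.8
clock: 15.0
tool_pos: [0.4852, -0.0568, 0.0704]
tcp_rot: [-2.262, -2.18, 0.0]
force: [0.7, -0.4, 1.0]
width: 0.0
grip_force: 0.0
t 15.0 tcp [ 0.4852 -0.0568  0.0704] yawx 87.9 tz [-0.  0. -1.] F [ 0.7 -0.4  1. ]
L rel counter axes mm x,y: -94.6 18.8
R rel counter axes mm x,y: -94.3 149.2
L tooth phase deg 0.8 rib deg 0.0 n 0
R tooth phase deg 3.8 rib deg 0.0 n 0
L tooth phase deg -1.4 rib deg -34.5 n 7
R tooth phase deg -1.8 rib deg 4.5 n 7
```

View pics/s7.png

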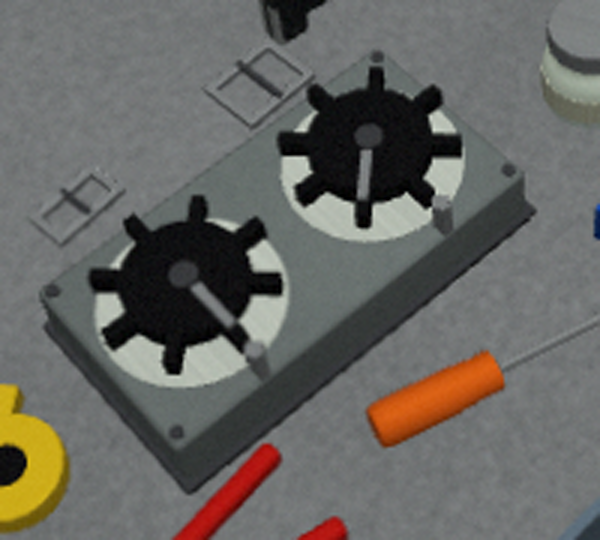

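The scene view shows the right rib pointing at its pointer (255,355). The left wheel now sits on a click with its rib one tooth short of its pointer (443,210). One more click on the left.

```bash
python3 -m creep '[[0,[0,16,0],[0,0,0]],[0,[0,15,0],[0,0,0]],[0,[0,15,0],[0,0,0]],[0,[0,0,0],[0,0,0]]]' >/dev/null
python3 -c "from h import *; where()"
python3 -m creep '[[0,[-4,0,0],[0,0,0]],[0,[-4,0,0],[0,0,0]],[0,[-4,0,0],[0,0,0]],[0,[-4,0,0],[0,0,0]],[0,[-4,0,0],[0,0,0]],[0,[-4,0,0],[0,0,0]],[0,[0,0,0],[0,0,0]]]'
python3 -c "from h import *; where();angles(manip.capture('scene'))"
```

```text
t 15.6 tcp [ 0.5329 -0.0586  0.0701] yawx 87.91 tz [ 0. -0. -1.] F [-0.8  0.6  0.3]
L rel counter axes mm x,y: -46.8 18.7
R rel counter axes mm x,y: -46.6 149.1
clock: 16.48
tool_pos: [0.5308, -0.083, 0.0703]
tcp_rot: [2.262, 2.18, -0.0]
force: [0.1, -1.0, -0.4]
width: 0.0
grip_force: 0.7
t 16.48 tcp [ 0.5308 -0.083   0.0703] yawx 87.88 tz [ 0. -0. -1.] F [ 0.1 -1.  -0.4]
L rel counter axes mm x,y: -48.0 -5.7
R rel counter axes mm x,y: -47.8 124.7
L tooth phase deg -12.1 rib deg -4.5 n 7
R tooth phase deg -1.8 rib deg 4.5 n 7
```

Snapped, and resting against the finger as before. Now finish, retreat and lift clear.

```bash
python3 -m creep '[[0,[-4,0,0],[0,0,0]],[0,[-4,0,0],[0,0,0]],[0,[-4,-2,0],[0,0,0]],[0,[-2,-4,0],[0,0,0]],[0,[0,-15,0],[0,0,0]],[0,[0,-20,0],[0,0,0]],[0,[0,-25,-20],[0,0,0]],[0,[0,-40,-40],[0,0,0]],[0,[0,-40,-40],[0,0,0]],[0,[0,0,0],[0,0,0]]]'
python3 -m creep '[[0,[40,0,0],[0,0,0]],[0,[40,0,0],[0,0,0]],[0,[40,0,0],[0,0,0]],[0,[40,0,0],[0,0,0]],[0,[40,0,0],[0,0,0]],[0,[0,0,0],[0,0,0]],[0,[0,0,0],[0,0,0]]]'>/dev/null
python3 - <<'E'
from h import *
where(); angles(manip.capture('scene')); c=manip.capture('top'); angles(c); cv2.imwrite("pics/t8.png",c["image"])
E
```

```text
clock: 17.77
tool_pos: [0.3838, -0.0914, 0.1729]
tcp_rot: [2.259, 2.177, 0.004]
force: [1.6, -0.0, -1.1]
width: 0.0002
grip_force: 0.0
t 18.65 tcp [0.3916 0.1085 0.1697] yawx 87.94 tz [-0.001 -0.    -1.   ] F [ 0.  -0.6 -0.6]
L rel counter axes mm x,y: -194.1 180.5
R rel counter axes mm x,y: -193.9 310.9
L tooth phase deg -1.4 rib deg 3.8 n 6
R tooth phase deg -1.8 rib deg 4.5 n 5
L tooth phase deg -0.1 rib deg 1.5 n 11
R tooth phase deg 0.0 rib deg 2.2 n 10
```

View pics/t8.png

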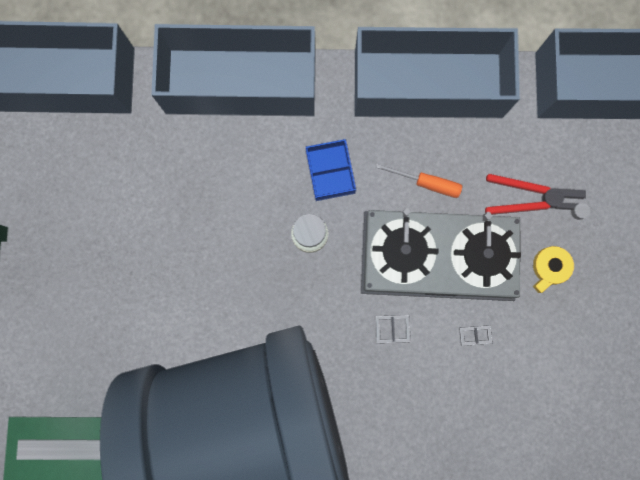

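Both ribs point at their pointers (405,212) and (488,215), nothing else has moved, and the arm is clear.

```bash
python3 -c "from station import manip; print(manip.finish_job())"
```

```text
the job is handed in; nothing more can be done
None
```

The job is handed in: in the last pictures both ribbed teeth point at their pointers, the counter and the things around it look unmoved, and the arm is clear (about 19 s used); no verdict came back.

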